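# Close up the paste bottles and start the fume extractor

### The job

Get the marking station ready for the extractor: pull every paste brush that was left standing in the bottles and put it in the blue wash bin, press all four yellow flip caps fully shut, and lift the finished plate off the start button and lay it flat in the orange tray. Only when all of that is done, press the green start button right down and let it go. Leave everything else on the bench where it stands.

Things in the scene. Friction and masses are not known exactly. Their poses are not given: they have to be found in the camera images.
- rack: fixed grey rack, 75 (x) x 290 (y) x 65 mm high, holding four fixed white bottles in a row along its y at y = -102, -34, +34, +102 mm (x = 0; bottle 0 to 3). Bottles are round, 38 mm outside, inner diameter 29 mm, rim 110 mm and inner floor 13 mm above the table. Origin on the table under the middle; its +x side (away from the robot, yaw within 0.2 rad) is the hinge side
- bin: loose blue open wash bin, outside 150 (x) x 200 (y) x 100 mm high, walls and floor 4 mm; origin at the centre of its underside
- tray: loose orange open tray for finished plates, outside 130 (x) x 200 (y) x 25 mm high, walls and floor 5 mm; origin at the centre of its underside
- panel: fixed grey control box of the fume extractor, 140 (x) x 170 (y) x 45 mm, with two black ribs on its top running along x at y = +-62 mm (each 12 mm wide), up to 90 mm above the table, the start button between them; origin on the table under its middle
- start_top (a point): middle of the pressing face of the round green start button (34 mm across) on the control box; it is pushed straight down
- start (a joint): travel of the start button: 0 up, 0.006 m fully down; sprung, about 4 N fully down
- plate: loose finished aluminium plate, 50 (x) x 150 (y) x 8 mm, 160 g, with a dark engraved field on its upper face; at the start it lies across the ribs of the control box over the button; origin at the centre of its underside
- cap0 (a joint): hinge angle of the yellow flip cap of bottle 0: 0 pressed shut, about 1.6 upright, 2.2 fully back; it stays where it is left. Disc 42 mm across, 6 mm thick, with a tab 8 mm beyond at the front; hinge axis along the rack's y, at rim height (110 mm), 21 mm from the bottle's axis on the rack's +x side
- cap1 (a joint): hinge angle of the yellow flip cap of bottle 1: 0 pressed shut, about 1.6 upright, 2.2 fully back; it stays where it is left. Disc 42 mm across, 6 mm thick, with a tab 8 mm beyond at the front; hinge axis along the rack's y, at rim height (110 mm), 21 mm from the bottle's axis on the rack's +x side
- cap2 (a joint): hinge angle of the yellow flip cap of bottle 2: 0 pressed shut, about 1.6 upright, 2.2 fully back; it stays where it is left. Disc 42 mm across, 6 mm thick, with a tab 8 mm beyond at the front; hinge axis along the rack's y, at rim height (110 mm), 21 mm from the bottle's axis on the rack's +x side
- cap3 (a joint): hinge angle of the yellow flip cap of bottle 3: 0 pressed shut, about 1.6 upright, 2.2 fully back; it stays where it is left. Disc 42 mm across, 6 mm thick, with a tab 8 mm beyond at the front; hinge axis along the rack's y, at rim height (110 mm), 21 mm from the bottle's axis on the rack's +x side
- brush0_mid (a point): middle of brush 0: paste brush (absent in some starts), 165 mm long, 30 g: red square handle 14 x 14 mm over the top 75 mm, thin round wooden shaft 10 mm, black square head 14 mm at the foot; this point lies at mid-length on its axis, z along the brush from head to handle end. At the start it stands in bottle 0, sticking out about 68 mm above the rim
- brush1_mid (a point): middle of brush 1: paste brush (absent in some starts), 165 mm long, 30 g: red square handle 14 x 14 mm over the top 75 mm, thin round wooden shaft 10 mm, black square head 14 mm at the foot; this point lies at mid-length on its axis, z along the brush from head to handle end. At the start it stands in bottle 1, sticking out about 68 mm above the rim
- brush2_mid (a point): middle of brush 2: paste brush (absent in some starts), 165 mm long, 30 g: red square handle 14 x 14 mm over the top 75 mm, thin round wooden shaft 10 mm, black square head 14 mm at the foot; this point lies at mid-length on its axis, z along the brush from head to handle end. At the start it stands in bottle 2, sticking out about 68 mm above the rim
- brush3_mid (a point): middle of brush 3: paste brush (absent in some starts), 165 mm long, 30 g: red square handle 14 x 14 mm over the top 75 mm, thin round wooden shaft 10 mm, black square head 14 mm at the foot; this point lies at mid-length on its axis, z along the brush from head to handle end. At the start it stands in bottle 3, sticking out about 68 mm above the rim
- cleaner: clear cleaner bottle, 60 mm across, 150 mm tall; not part of the job, leave it alone; origin at the centre of its underside
- jar: amber jar, 64 mm across, 70 mm tall; not part of the job, leave it alone; origin at the centre of its underside
- tape: roll of yellow tape lying flat behind the rack, 90 mm across, 25 mm high; not part of the job, leave it alone; origin at the centre of its underside
- mug: white mug, 76 mm across, 90 mm tall; not part of the job, leave it alone; origin at the centre of its underside
- driver: screwdriver lying on the table behind the rack; not part of the job, leave it alone; origin at the centre of its underside
- gauge: brass gauge block 70 x 30 x 50 mm; not part of the job, leave it alone; origin at the centre of its underside
Not all that is in view belongs to the job. Several things have the shape of the plate; the one meant has the colours described above.

How it is judged:
By the outcome, as a careful person would: the job done as asked, in the order asked, and still so for the second after the job is handed in, with the robot touching nothing.
Of brush0, brush1, brush2, brush3 only 2 to 4 are there at a start; the rules pass over those that are not, and their reading is None.
At some moment in a run one of bin, tray may be knocked a few centimetres aside while the robot is not near it.
Once in a run the grip may slacken for a moment while it holds something.
It also fails if it takes over 210 s, if anything falls off the work surface, if the arm or the gripper's body presses on something with over 40 N, if the wrist force passes 120 N, or if a joint passes its speed limit or range.

### The arm

A 7-joint arm with a two-finger parallel gripper is mounted at the origin on the work surface. World frame = base frame: x ahead of the robot, y to its left, z up, the work surface at z = 0. Lengths are in m, angles in rad, forces in N, time in s.
With the tool pointing down it reaches from about 0.4 to 0.85 m from the base axis. Payload 10.4 kg.
Tool frame: the origin (TCP) lies at the very end of the fingers, on their centre line; the grasp point (between the pads) lies 19 mm behind it; z points along the fingers, y is the line along which they close (so a half turn about z gives the same grasp; the last joint's range is limited). The gripper opens to 85 mm and grips with 20 to 120 N. Pads are 22 mm wide; open, the fingers measure 114 mm over their backs; the gripper's body (76 mm by 85 mm) begins 54 mm behind the grasp point. The pads swing forward as they close: fully open they stand 13 mm farther back than shut.
Start: joints at [-1.318, 0.332, -0.065, 1.46, 0.022, 1.35, -0.088], TCP at [0.17, 0.601, 0.231] pointing down, gripper open.
Joint ranges: [-2.6, 2.6], [-0.5, 2.12], [-1.47, 1.34], [0.16, 2.42], [-1.27, 4.41], [0.06, 2.06], [-2.6, 2.6]. Speed limits (rad/s): [2.22, 2.22, 2.79, 2.79, 3.14, 3.14, 3.14].

### API

Orientations are given as a unit quaternion [x, y, z, w].
In Python, from workcell import * gives the robot as it stands. The module is installed in compiled form; this text tells all that it offers.
- The arm moves only by the tool carry_out, never from a script. Its argument "motion" is a list of rows, each an object with "xyz": the shift along the tool's x, y, z in m, a list of three; "angular": the turn, a rotation vector about the tool's x, y, z in degrees, a list of three. A call has 1 to 12 rows; each row is the pose to reach, as a shift and turn from the pose commanded when the call began, along the tool's axes at that moment; what a row does not reach only later rows make up. A row lasts 1/10 s, in which the tool goes at most 50 mm and 8.59 degrees, less where a joint would pass 70% of its speed; a pose out of reach is approached as far as the arm can. A call with a gripper value outside its range is refused whole. "hand" is the opening, from 0 (shut) to 1 (fully open), set as the call begins (left out, the last holds). The fingers move at their own pace and stop on an object; "grip_force" is the grip in N (left out, the last holds). Time passes only in rows, so rows that repeat a pose let the fingers close. It gives the time, the measured TCP pose, the force, the opening and the grip force at its end, in the units of the state.
- get_obs(): the state, without advancing time (a new reading comes with each control period).
- camera(name): name is "side" or "top"; returns a dict with "img" (480x640x3 uint8, red, green, blue), "fx", "fy", "cx", "cy" (pixels), "extrinsics" (4x4, takes a point from camera to world coordinates). Camera axes: x right, y up, looking along -z (the intrinsics and any distortion apply to the point x, -y, -z); pixel columns grow to the right and rows downward; lengths in m; the calibration is good to about 2 mm. A picture is of the moment at which its call begins. There is no depth.
- hand_in(): hands the job in; it is judged then, once.
The state is a dict: "clock": time; "joint_pos": joint angles; "joint_velocities": joint speeds; "tau": joint torques, N m; "position": TCP position; "ee_rot": TCP orientation; "ft_force": force on the tool from outside, world axes, zero at the start; "torque": the same for the moment, N m; "grip_width": opening from 0.0 (shut) to 1.0 (fully open); "grasp_force": force on a finger pad.
Only numpy, scipy, OpenCV 4.12 (cv2) and the standard library are available. Lean on these libraries where they do the work, as an engineer would, in place of code of your own. Each camera call takes 0.05 s, during which the arm holds its last target. There are 200 camera calls.

## Working session

There is one attempt and no reset: what is moved stays moved. The work goes in short steps, Python scripts to look and compute and a tool call to move; the robot and the scene stay as the last step left them, time stands still between calls to the robot, and variables do not carry over. Pictures are saved under pics/ and viewed, at most 14 in all, crops included, and the job is handed in when it is done.

Besides the shell and the picture viewer there is one more tool, called after "Call:" in YAML: its name, and indented under it one key for each argument. carry_out: Moves the arm, as the interface text tells. Its arguments: {"type":"object","properties":{"motion":{"type":"array"},"hand":{"type":"number"},"grip_force":{"type":"number"}},"required":["motion"]}

```bash
mkdir -p pics; cat > h.py <<'E'
from workcell import *
import numpy as np, cv2
from scipy.spatial.transform import Rotation as R
def shot(n,f=None):
    c=camera(n)
    if f: cv2.imwrite(f'pics/{f}.png',cv2.cvtColor(c['img'],cv2.COLOR_RGB2BGR))
    return c
def ray(c,u,v):
    E=np.array(c['extrinsics']); d=np.array([(u-c['cx'])/c['fx'],-(v-c['cy'])/c['fy'],-1.])
    return E[:3,3],E[:3,:3]@d
def atz(c,u,v,z):
    o,d=ray(c,u,v); return o+d*(z-o[2])/d[2]
def proj(c,p):
    E=np.array(c['extrinsics']); q=E[:3,:3].T@(np.array(p)-E[:3,3])
    return np.array([c['cx']+c['fx']*q[0]/-q[2],c['cy']-c['fy']*q[1]/-q[2]])
def tri(c1,p1,c2,p2):
    o1,d1=ray(c1,*p1);o2,d2=ray(c2,*p2)
    s=np.linalg.lstsq(np.c_[d1,-d2],o2-o1,rcond=None)[0]
    a,b=o1+d1*s[0],o2+d2*s[1]; return (a+b)/2,np.linalg.norm(a-b)
E
python3 - <<'E'
from h import *
np.set_printoptions(precision=4,suppress=True)
for n in('top','side'):
    c=shot(n,n+'0'); print({k:v for k,v in c.items() if k!='img'})
o=get_obs();print(o)
E
```

```text
{'fx': 442.2443232530678, 'fy': 442.2443232530678, 'cx': 324.0939977025452, 'cy': 243.39280919963934, 'extrinsics': array([[-0.0562,  0.9739, -0.2198,  0.2118],
       [-0.9984, -0.056 ,  0.0073,  0.0213],
       [-0.0052,  0.2199,  0.9755,  1.3065],
       [ 0.    ,  0.    ,  0.    ,  1.    ]])}
{'fx': 602.7972660614967, 'fy': 602.7972660614967, 'cx': 318.59335386589527, 'cy': 232.23969789012284, 'extrinsics': array([[ 0.6986,  0.3862, -0.6023, -0.3563],
       [-0.7154,  0.368 , -0.5939, -0.822 ],
       [-0.0077,  0.8458,  0.5334,  0.8344],
       [ 0.    ,  0.    ,  0.    ,  1.    ]])}
{'clock': 0.1, 'joint_pos': array([-1.3176,  0.3329, -0.0647,  1.4608,  0.0216,  1.3499, -0.0885]), 'joint_velocities': array([ 0.0008, -0.0008, -0.0004, -0.0015, -0.0006, -0.0019,  0.    ]), 'tau': array([  0.002 , -62.6741,   0.0495, -39.243 ,   0.0163,   0.0069,
         0.    ]), 'position': array([0.1701, 0.6011, 0.2306]), 'ee_rot': array([ 0.1375,  0.9905, -0.0006, -0.0001]), 'ft_force': array([-0.6891, -1.3463, -0.6419]), 'torque': array([ 0.0434,  0.0688, -0.0011]), 'grasp_force': 0.0, 'grip_width': 1.0028932666135804}
```

View pics/top0.png

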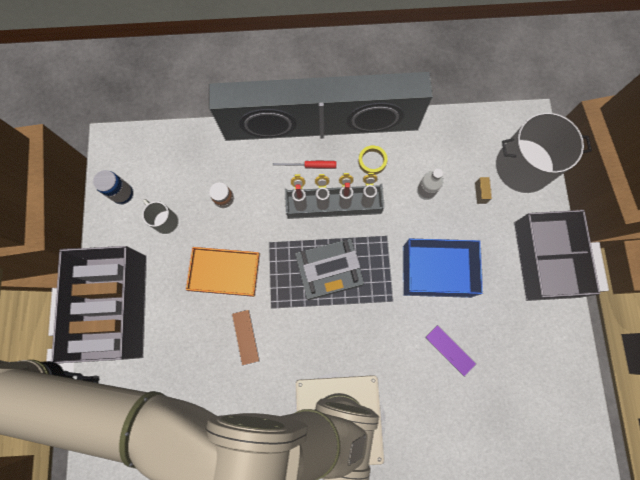

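View pics/side0.png

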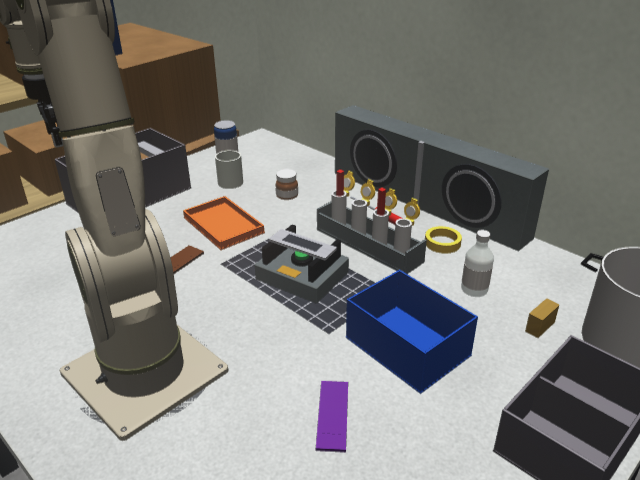

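The top view shows brushes (red) at about (298,190) and (347,188), bottles at x≈298, 322, 346 and 370, the panel with its plate at (330,268), the tray at (223,272) and the bin at (442,268). The side view agrees. I'll zoom in to measure.

```bash
python3 - <<'E'
import cv2,numpy as np
t=cv2.imread('pics/top0.png');s=cv2.imread('pics/side0.png')
a=cv2.resize(t[165:305,265:395],(780,840),interpolation=cv2.INTER_CUBIC)
cv2.imwrite('pics/a.png',cv2.resize(t[165:225,275:395],(800,400),interpolation=cv2.INTER_CUBIC))
b=cv2.resize(s[160:310,220:430],(798,570),interpolation=cv2.INTER_CUBIC)
cv2.imwrite('pics/b.png',b)
c=cv2.resize(t[230:310,180:490],(800,206),interpolation=cv2.INTER_CUBIC)
d=cv2.resize(t[230:305,280:380],(800,600),interpolation=cv2.INTER_CUBIC)
cv2.imwrite('pics/d.png',d)
E
```

```text
(no output)
```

View pics/a.png

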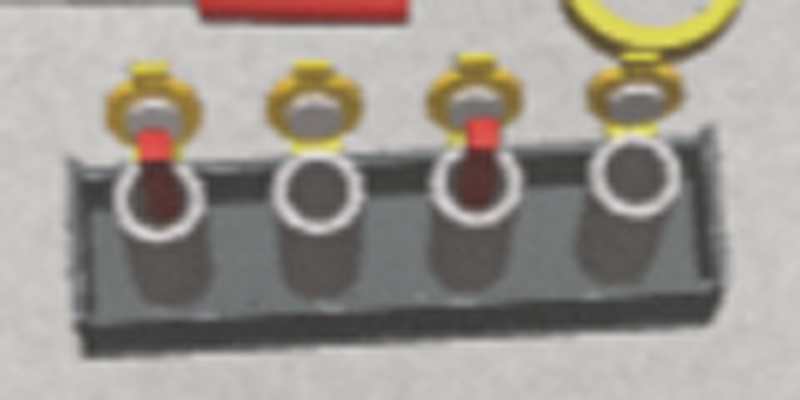

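View pics/b.png

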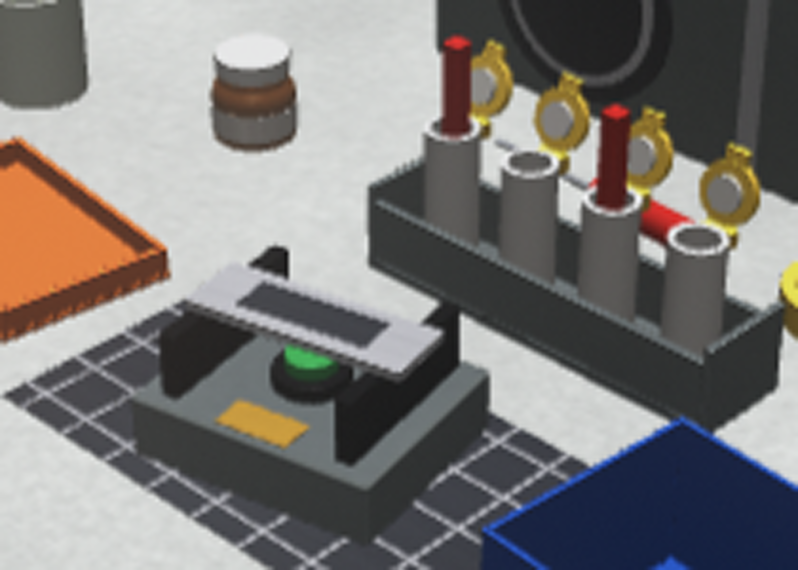

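View pics/d.png

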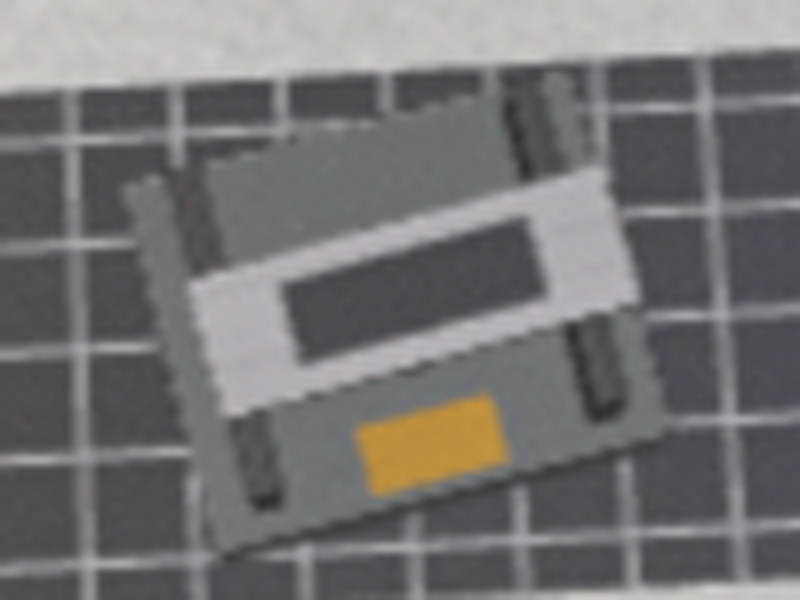

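The crops show brushes in bottle 3 (crop a, top at (154,144)) and bottle 1 (top at (483,132)), and all four caps upright. The plate lies across the ribs, rotated with the panel; in crop d its corners are (190,283), (602,168), (640,300) and (228,416).

```bash
cat > m.py <<'E'
from h import *
np.set_printoptions(precision=4,suppress=True)
t=camera('top');s=camera('side')
A=lambda x,y:((x+.5)/6.6667-.5+275,(y+.5)/6.6667-.5+165)
B=lambda x,y:((x+.5)/3.8-.5+220,(y+.5)/3.8-.5+160)
D=lambda x,y:((x+.5)/8-.5+280,(y+.5)/8-.5+230)
rim={}
for k,a,b in((3,(160,198),(452,130)),(2,(318,192),(530,163)),(1,(476,187),(612,203)),(0,(635,177),(697,240))):
    rim[k]=tri(t,A(*a),s,B(*b));print('rim',k,rim[k],atz(t,*A(*a),.11),atz(s,*B(*b),.11))
for k,a,b in((3,(154,144),(457,44)),(1,(483,132),(616,112))):
    print('brush',k,tri(t,A(*a),s,B(*b)))
for k,a,b in((3,(152,71),(493,48)),(2,(313,66),(575,80)),(1,(478,60),(655,118)),(0,(641,56),(740,153))):
    print('captab',k,tri(t,A(*a),s,B(*b)))
P=[atz(t,*D(*p),.098) for p in((190,283),(602,168),(640,300),(228,416))]
print('plate top',P,np.mean(P,0),[np.linalg.norm(P[i]-P[i-1]) for i in range(4)], 'yaw long',np.arctan2(*(P[0]-P[1])[[1,0]])-np.pi/2)
print(tri(t,D(415,292),s,B(316,320)))
Q=[atz(t,*p,.1) for p in((406,239),(481,239),(482,296),(404,293))];print('bin',Q,np.mean(Q,0))
Q=[atz(t,*p,.025) for p in((192,248),(259,251),(254,295),(187,289))];print('tray',Q,np.mean(Q,0))
print('panel',[atz(t,*D(*p),.045) for p in((125,190),(570,75),(665,435),(220,555))])
E
python3 m.py
```

```text
rim 3 (array([0.6292, 0.0773, 0.1074]), np.float64(0.0009712007203705928)) [0.6287 0.0769 0.11  ] [0.6251 0.0742 0.11  ]
rim 2 (array([0.6281, 0.0091, 0.109 ]), np.float64(0.0007154082272383909)) [0.6275 0.0094 0.11  ] [0.6271 0.0079 0.11  ]
rim 1 (array([ 0.6276, -0.0588,  0.1068]), np.float64(0.001583613753225014)) [ 0.6258 -0.0581  0.11  ] [ 0.624  -0.0625  0.11  ]
rim 0 (array([ 0.627 , -0.1265,  0.1085]), np.float64(0.0003523897140893191)) [ 0.6263 -0.1262  0.11  ] [ 0.6252 -0.128   0.11  ]
brush 3 (array([0.6307, 0.0756, 0.1705]), np.float64(0.00028817170530708))
brush 1 (array([ 0.6281, -0.0585,  0.1711]), np.float64(0.00018884044721814187))
captab 3 (array([0.6681, 0.0763, 0.1541]), np.float64(0.001964484596614372))
captab 2 (array([0.6681, 0.0082, 0.154 ]), np.float64(0.002028060177343441))
captab 1 (array([ 0.6665, -0.0598,  0.1525]), np.float64(8.150346592516733e-05))
captab 0 (array([ 0.6635, -0.1274,  0.1546]), np.float64(5.87488364303902e-05))
plate top [array([0.4264, 0.0733, 0.098 ]), array([ 0.4588, -0.0721,  0.098 ]), array([ 0.4115, -0.0819,  0.098 ]), array([0.3793, 0.0624, 0.098 ])] [ 0.419  -0.0046  0.098 ] [np.float64(0.04827604357187698), np.float64(0.14892133275805142), np.float64(0.04826409106129108), np.float64(0.14777056175162312)] yaw long 0.2194185092709895
(array([ 0.4203, -0.005 ,  0.0934]), np.float64(0.0018389250527853483))
bin [array([ 0.4832, -0.2173,  0.1   ]), array([ 0.4711, -0.4266,  0.1   ]), array([ 0.3127, -0.408 ,  0.1   ]), array([ 0.3329, -0.1973,  0.1   ])] [ 0.4    -0.3123  0.1   ]
tray [array([0.5091, 0.404 , 0.025 ]), array([0.4886, 0.2055, 0.025 ]), array([0.3593, 0.2231, 0.025 ]), array([0.3878, 0.4174, 0.025 ])] [0.4362 0.3125 0.025 ]
panel [array([0.4714, 0.0976, 0.045 ]), array([ 0.505, -0.067,  0.045]), array([ 0.371 , -0.0917,  0.045 ]), array([0.3372, 0.0694, 0.045 ])]
```

Call:
carry_out:
  motion:
    - {"xyz": [-0.15, -0.1, 0], "angular": [0, 0, -4]}
    - {"xyz": [-0.3, -0.195, 0], "angular": [0, 0, -8]}
    - {"xyz": [-0.3, -0.195, 0], "angular": [0, 0, -8]}
    - {"xyz": [-0.3, -0.195, 0], "angular": [0, 0, -8]}
    - {"xyz": [-0.45, -0.29, 0], "angular": [0, 0, -12]}
    - {"xyz": [-0.45, -0.29, 0], "angular": [0, 0, -12]}
    - {"xyz": [-0.45, -0.29, 0], "angular": [0, 0, -12]}
    - {"xyz": [-0.45, -0.29, 0], "angular": [0, 0, -12]}
    - {"xyz": [-0.45, -0.29, 0], "angular": [0, 0, -12]}
    - {"xyz": [-0.45, -0.29, 0], "angular": [0, 0, -12]}
    - {"xyz": [-0.45, -0.29, 0], "angular": [0, 0, -12]}
    - {"xyz": [-0.45, -0.29, 0], "angular": [0, 0, -12]}
  hand: 0.5
  grip_force: 50

```text
clock: 1.4
position: [0.5272, 0.1941, 0.2312]
ee_rot: [0.037, 0.999, -0.001, 0.001]
ft_force: [0.2, 0.4, 0.5]
grip_width: 0.504
grasp_force: 0.0
```

```bash
cat >> h.py <<'E'
def go(x,y,z,yaw=0.,tilt=0.):
    """world pose: tool down, yaw (rad), then tilt (deg) about own y -> shift and rotvec (deg) in the tool axes"""
    o=get_obs(); C=R.from_quat(o['ee_rot']); T=R.from_euler('z',yaw)*R.from_quat([0,1,0,0])*R.from_euler('y',tilt,degrees=True)
    print('shift',np.round(C.inv().apply(np.array([x,y,z])-o['position']),4),'rot',np.round(np.degrees((C.inv()*T).as_rotvec()),1))
def st():
    o=get_obs();print(round(o['clock'],2),np.round(o['position'],4),np.round(o['ee_rot'],3),'J',np.round(o['joint_pos'],2),'F',np.round(o['ft_force'],1),'w',round(o['grip_width'],3),round(o['grasp_force'],1))
E
python3 - <<'E'
from h import *
st(); go(.6295,.0765,.22)
t=camera('top'); print(atz(t,320,138,0), atz(t,430,125,0))
E
```

```text
1.4 [0.5272 0.1941 0.2312] [ 0.037  0.999 -0.001  0.001] J [-0.69  0.19  0.29  1.65 -0.05  1.31  1.11] F [0.2 0.4 0.5] w 0.504 0.0
shift [-0.1108 -0.1097  0.0115] rot [-0.1  0.1 -4.3]
[0.85223311 0.00524165 0.        ] [ 8.76681460e-01 -3.50651070e-01  2.22044605e-16]
```

Call:
carry_out:
  motion:
    - {"xyz": [-0.04, -0.04, 0], "angular": [0, 0, -2]}
    - {"xyz": [-0.08, -0.08, 0], "angular": [0, 0, -4]}
    - {"xyz": [-0.11, -0.11, 0.005], "angular": [0, 0, -4.3]}
    - {"xyz": [-0.111, -0.11, 0.01], "angular": [0, 0, -4.3]}
    - {"xyz": [-0.111, -0.11, 0.02], "angular": [0, 0, -4.3]}
    - {"xyz": [-0.111, -0.11, 0.03], "angular": [0, 0, -4.3]}
    - {"xyz": [-0.111, -0.11, 0.03], "angular": [0, 0, -4.3]}

```text
clock: 2.15
position: [0.6259, 0.0851, 0.1993]
ee_rot: [-0.006, 1.0, 0.0, -0.002]
ft_force: [0.7, 0.1, -0.4]
grip_width: 0.501
grasp_force: 0.0
```

```bash
python3 - <<'E'
from h import *
st(); go(.6295,.0765,.135)
t=shot('top');s=shot('side')
a=cv2.resize(t['img'][150:220,250:350],(400,280),interpolation=cv2.INTER_CUBIC)
b=cv2.resize(s['img'][120:270,270:440],(680,600),interpolation=cv2.INTER_CUBIC)
cv2.imwrite('pics/e.png',b[:,:,::-1])
E
```

```text
2.15 [0.6259 0.0851 0.1993] [-0.006  1.     0.    -0.002] J [-0.48  0.38  0.36  1.5  -0.14  1.29  1.47] F [ 0.7  0.1 -0.4] w 0.501 0.0
shift [-0.0037 -0.0087  0.0643] rot [ 0.  -0.2  0.7]
```

View pics/e.png

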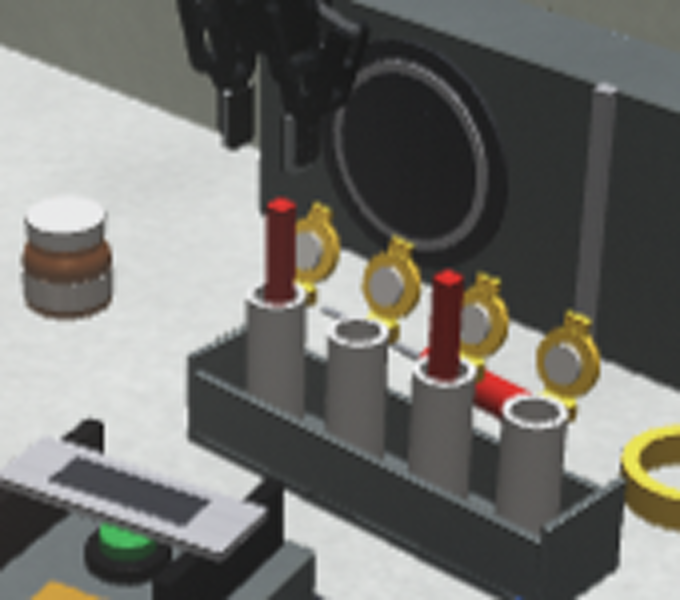

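The open fingers (tips at (237,145) and (300,165)) hover above brush 3 (top at (281,205)). I'll correct sideways, descend and grip.

Call:
carry_out:
  motion:
    - {"xyz": [-0.0035, -0.0085, 0], "angular": [0, 0, 0.7]}
    - {"xyz": [-0.0035, -0.0085, 0], "angular": [0, 0, 0.7]}
    - {"xyz": [-0.0035, -0.0085, 0], "angular": [0, 0, 0.7]}
    - {"xyz": [-0.0035, -0.0085, 0.02], "angular": [0, 0, 0.7]}
    - {"xyz": [-0.0035, -0.0085, 0.04], "angular": [0, 0, 0.7]}
    - {"xyz": [-0.0035, -0.0085, 0.06], "angular": [0, 0, 0.7]}
    - {"xyz": [-0.0035, -0.0085, 0.064], "angular": [0, 0, 0.7]}
    - {"xyz": [-0.0035, -0.0085, 0.064], "angular": [0, 0, 0.7]}
    - {"xyz": [-0.0035, -0.0085, 0.064], "angular": [0, 0, 0.7]}

```text
clock: 3.15
position: [0.6318, 0.0743, 0.1385]
ee_rot: [0.002, 1.0, 0.0, 0.001]
ft_force: [-0.3, 0.2, 0.6]
grip_width: 0.505
grasp_force: 0.0
```

Call:
carry_out:
  motion:
    - {"xyz": [0, 0, 0], "angular": [0, 0, 0]}
    - {"xyz": [0, 0, 0], "angular": [0, 0, 0]}
    - {"xyz": [0, 0, 0], "angular": [0, 0, 0]}
    - {"xyz": [0, 0, 0], "angular": [0, 0, 0]}
    - {"xyz": [0, 0, 0], "angular": [0, 0, 0]}
    - {"xyz": [0, 0, 0], "angular": [0, 0, 0]}
    - {"xyz": [0, 0, 0], "angular": [0, 0, 0]}
    - {"xyz": [0, 0, 0], "angular": [0, 0, 0]}
  hand: 0
  grip_force: 50

```text
clock: 3.95
position: [0.6318, 0.0745, 0.1382]
ee_rot: [0.002, 1.0, 0.0, 0.001]
ft_force: [-0.8, 0.7, 6.1]
grip_width: 0.154
grasp_force: 49.0
```

Call:
carry_out:
  motion:
    - {"xyz": [0, 0, -0.015], "angular": [0, 0, 0]}
    - {"xyz": [0, 0, -0.03], "angular": [0, 0, 0]}
    - {"xyz": [0, 0, -0.05], "angular": [0, 0, 0]}
    - {"xyz": [0, 0, -0.07], "angular": [0, 0, 0]}
    - {"xyz": [0, 0, -0.09], "angular": [0, 0, 0]}
    - {"xyz": [0, 0, -0.11], "angular": [0, 0, 0]}
    - {"xyz": [0, 0, -0.13], "angular": [0, 0, 0]}
    - {"xyz": [0, 0, -0.145], "angular": [0, 0, 0]}
    - {"xyz": [0, 0, -0.145], "angular": [0, 0, 0]}
    - {"xyz": [0, 0, -0.145], "angular": [0, 0, 0]}

```text
clock: 4.95
position: [0.6312, 0.0742, 0.2821]
ee_rot: [0.002, 1.0, 0.0, -0.0]
ft_force: [-0.3, 0.8, -2.2]
grip_width: 0.154
grasp_force: 48.7
```

```bash
python3 - <<'E'
from h import *
st()
for yw in(1.57,-1.57,1.45,-1.69):go(.40,-.312,.28,yw)
t=shot('top','t1');s=shot('side','s1')
a=t['img'][100:340,160:500]; b=s['img'][40:440,200:540]
c=np.zeros((400,700,3),np.uint8);c[:240,:340]=a;c[:,345:685]=b
cv2.imwrite('pics/f.png',c[:,:,::-1])
E
```

```text
4.95 [0.6312 0.0742 0.2821] [ 0.002  1.     0.    -0.   ] J [-0.47  0.34  0.38  1.37 -0.13  1.45  1.47] F [-0.3  0.8 -2.2] w 0.154 48.7
shift [ 0.2298 -0.387   0.0021] rot [  0.    0.  -90.2]
shift [ 0.2298 -0.387   0.0021] rot [ 0.  -0.  89.8]
shift [ 0.2298 -0.387   0.0021] rot [  0.    0.  -83.3]
shift [ 0.2298 -0.387   0.0021] rot [ 0.  -0.  96.6]
```

View pics/f.png

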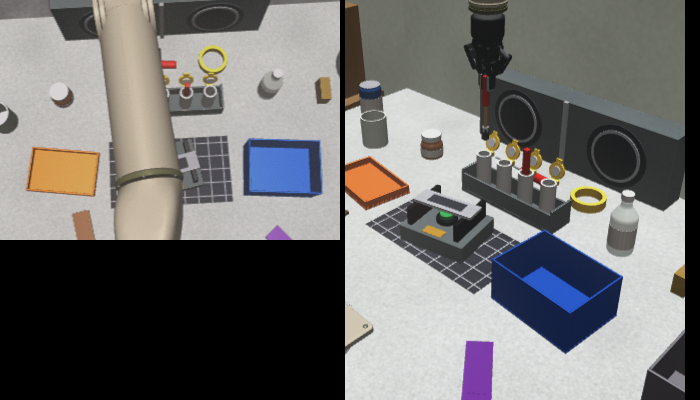

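Brush 3 hangs free (side panel of the picture, about (487,100)), and the bin sits where I measured it. Next I carry the brush over the bin with a 90° turn.

Call:
carry_out:
  motion:
    - {"xyz": [0.02, -0.03, -0.01], "angular": [0, 0, 8]}
    - {"xyz": [0.04, -0.065, -0.02], "angular": [0, 0, 16]}
    - {"xyz": [0.06, -0.1, -0.02], "angular": [0, 0, 24]}
    - {"xyz": [0.08, -0.135, -0.02], "angular": [0, 0, 32]}
    - {"xyz": [0.1, -0.17, -0.02], "angular": [0, 0, 40]}
    - {"xyz": [0.125, -0.205, -0.02], "angular": [0, 0, 48]}
    - {"xyz": [0.145, -0.24, -0.02], "angular": [0, 0, 56]}
    - {"xyz": [0.165, -0.275, -0.02], "angular": [0, 0, 64]}
    - {"xyz": [0.19, -0.31, -0.02], "angular": [0, 0, 72]}
    - {"xyz": [0.21, -0.345, -0.02], "angular": [0, 0, 80]}
    - {"xyz": [0.231, -0.379, -0.02], "angular": [0, 0, 88]}
    - {"xyz": [0.231, -0.379, -0.02], "angular": [0, 0, 94]}

```text
clock: 6.25
position: [0.3948, -0.3088, 0.3019]
ee_rot: [0.737, 0.676, -0.0, -0.0]
ft_force: [0.5, -0.6, 0.0]
grip_width: 0.155
grasp_force: 48.7
```

```bash
python3 - <<'E'
from h import *
st(); go(.40,-.305,.22,-1.64,-40); go(.40,-.305,.12,-1.64,-40)
E
```

```text
6.25 [ 0.3948 -0.3088  0.3019] [ 0.737  0.676 -0.    -0.   ] J [-0.19 -0.01  0.77  1.7   0.    1.45  0.49] F [ 0.5 -0.6  0. ] w 0.155 48.7
shift [0.0042 0.0049 0.0819] rot [ -0.4 -40.   -1. ]
shift [0.0043 0.0049 0.1819] rot [ -0.4 -40.   -1. ]
```

Call:
carry_out:
  motion:
    - {"xyz": [0.004, 0, 0], "angular": [0, -8, 0]}
    - {"xyz": [0.004, 0, 0], "angular": [0, -16, 0]}
    - {"xyz": [0.004, 0, 0], "angular": [0, -24, 0]}
    - {"xyz": [0.004, 0, 0.02], "angular": [0, -32, 0]}
    - {"xyz": [0.004, 0, 0.04], "angular": [0, -40, 0]}
    - {"xyz": [0.004, 0, 0.07], "angular": [0, -40, 0]}
    - {"xyz": [0.004, 0, 0.1], "angular": [0, -40, 0]}
    - {"xyz": [0.004, 0, 0.13], "angular": [0, -40, 0]}
    - {"xyz": [0.004, 0, 0.15], "angular": [0, -40, 0]}
    - {"xyz": [0.004, 0, 0.17], "angular": [0, -40, 0]}
    - {"xyz": [0.004, 0, 0.18], "angular": [0, -40, 0]}
    - {"xyz": [0.004, 0, 0.18], "angular": [0, -40, 0]}

```text
clock: 7.45
position: [0.3982, -0.2999, 0.1211]
ee_rot: [0.688, 0.64, -0.252, 0.232]
ft_force: [0.8, -0.2, 0.0]
grip_width: 0.158
grasp_force: 48.7
```

```bash
python3 - <<'E'
from h import *
st(); go(.40,-.305,.12,-1.64,-40)
s=shot('side');cv2.imwrite('pics/g.png',cv2.resize(s['img'][200:400,320:520],(600,600))[:,:,::-1])
E
```

```text
7.45 [ 0.3982 -0.2999  0.1211] [ 0.688  0.64  -0.252  0.232] J [-0.32  0.1   0.42  2.19  0.8   1.01 -0.47] F [ 0.8 -0.2  0. ] w 0.158 48.7
shift [-0.0031  0.0022  0.004 ] rot [-0.3  0.  -0.1]
```

View pics/g.png

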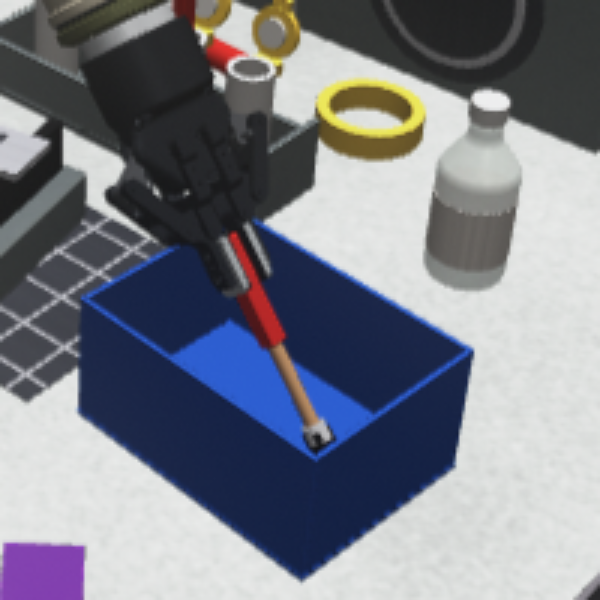

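The brush leans inside the bin (head at (318,435), handle end in the fingers at (240,245)). Now I release it and back out.

Call:
carry_out:
  motion:
    - {"xyz": [0, 0, 0], "angular": [0, 0, 0]}
    - {"xyz": [0, 0, 0], "angular": [0, 0, 0]}
    - {"xyz": [0, 0, 0], "angular": [0, 0, 0]}
    - {"xyz": [0, 0, 0], "angular": [0, 0, 0]}
    - {"xyz": [0, 0, -0.03], "angular": [0, 0, 0]}
    - {"xyz": [0, 0, -0.07], "angular": [0, 0, 0]}
    - {"xyz": [0, 0, -0.1], "angular": [0, 8, 0]}
    - {"xyz": [0, 0, -0.13], "angular": [0, 16, 0]}
    - {"xyz": [0, 0, -0.15], "angular": [0, 24, 0]}
    - {"xyz": [0, 0, -0.15], "angular": [0, 32, 0]}
    - {"xyz": [0, 0, -0.15], "angular": [0, 40, 0]}
    - {"xyz": [0, 0, -0.15], "angular": [0, 40, 0]}
  hand: 0.5

```text
clock: 8.7
position: [0.4057, -0.2071, 0.2383]
ee_rot: [0.735, 0.678, 0.003, -0.0]
ft_force: [-0.7, 0.1, -1.0]
grip_width: 0.502
grasp_force: 0.0
```

```bash
python3 - <<'E'
from h import *
st(); go(.628,-.0585,.235); go(.628,-.0585,.135)
s=shot('side');cv2.imwrite('pics/g2.png',cv2.resize(s['img'][160:400,300:540],(400,400))[:,:,::-1])
E
```

```text
8.7 [ 0.4057 -0.2071  0.2383] [ 0.735  0.678  0.003 -0.   ] J [-0.3  -0.1   0.64  1.9   0.06  1.32  0.25] F [-0.7  0.1 -1. ] w 0.502 0.0
shift [0.1658 0.2097 0.0046] rot [  0.3  -0.1 -94.6]
shift [0.1654 0.2094 0.1046] rot [  0.3  -0.1 -94.6]
```

View pics/g2.png

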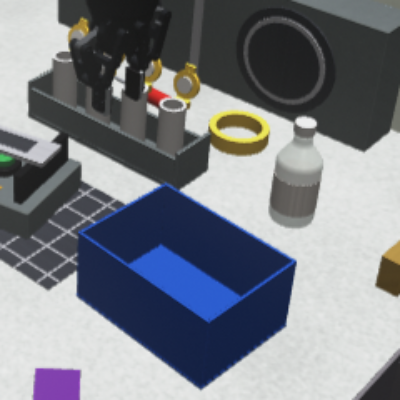

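The brush isn't visible from this side; the bin's near wall hides it. I'll check from the top next. On to brush 1.

Call:
carry_out:
  motion:
    - {"xyz": [0.015, 0.02, 0], "angular": [0, 0, -8]}
    - {"xyz": [0.03, 0.04, 0], "angular": [0, 0, -16]}
    - {"xyz": [0.045, 0.057, 0], "angular": [0, 0, -24]}
    - {"xyz": [0.06, 0.076, 0], "angular": [0, 0, -32]}
    - {"xyz": [0.075, 0.095, 0], "angular": [0, 0, -40]}
    - {"xyz": [0.09, 0.115, 0], "angular": [0, 0, -48]}
    - {"xyz": [0.105, 0.133, 0], "angular": [0, 0, -56]}
    - {"xyz": [0.12, 0.152, 0], "angular": [0, 0, -64]}
    - {"xyz": [0.135, 0.171, 0], "angular": [0, 0, -72]}
    - {"xyz": [0.15, 0.19, 0], "angular": [0, 0, -80]}
    - {"xyz": [0.165, 0.21, 0], "angular": [0, 0, -88]}
    - {"xyz": [0.165, 0.21, 0], "angular": [0, 0, -94.6]}

```text
clock: 9.95
position: [0.6291, -0.0499, 0.2355]
ee_rot: [-0.009, 1.0, -0.0, -0.001]
ft_force: [-0.8, 0.5, -0.6]
grip_width: 0.5
grasp_force: 0.0
```

Call:
carry_out:
  motion:
    - {"xyz": [0, 0, 0], "angular": [0, 0, 0]}
    - {"xyz": [0, 0, 0], "angular": [0, 0, 0]}
    - {"xyz": [0, 0, 0], "angular": [0, 0, 0]}

```text
clock: 10.25
position: [0.6274, -0.0547, 0.2372]
ee_rot: [-0.002, 1.0, -0.0, -0.0]
ft_force: [0.1, 0.0, -0.6]
grip_width: 0.499
grasp_force: 0.0
```

```bash
python3 - <<'E'
from h import *
st(); go(.628,-.0585,.135)
t=shot('top');s=shot('side')
c=np.zeros((320,640,3),np.uint8);c[:240,:320]=cv2.resize(t['img'][220:310,380:500],(320,240));c[:,322:640]=cv2.resize(s['img'][100:260,300:460],(320,320))[:,:318]
cv2.imwrite('pics/g3.png',c[:,:,::-1])
E
```

```text
10.25 [ 0.6274 -0.0547  0.2372] [-0.002  1.    -0.    -0.   ] J [-0.32  0.35  0.44  1.46 -0.15  1.36  1.7 ] F [ 0.1  0.  -0.6] w 0.499 0.0
shift [-0.0007 -0.0038  0.1022] rot [-0.  -0.   0.2]
```

View pics/g3.png

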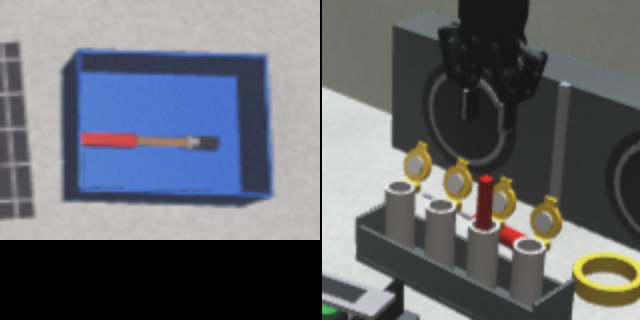

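Brush 3 lies flat in the bin (left panel, (80–218,140)). Bottle 1's brush stands under the open fingers (right panel, (485,180)). Descend, grip and lift.

Call:
carry_out:
  motion:
    - {"xyz": [-0.0005, -0.004, 0], "angular": [0, 0, 0]}
    - {"xyz": [-0.0005, -0.004, 0.02], "angular": [0, 0, 0]}
    - {"xyz": [-0.0005, -0.004, 0.05], "angular": [0, 0, 0]}
    - {"xyz": [-0.0005, -0.004, 0.075], "angular": [0, 0, 0]}
    - {"xyz": [-0.0005, -0.004, 0.09], "angular": [0, 0, 0]}
    - {"xyz": [-0.0005, -0.004, 0.1], "angular": [0, 0, 0]}
    - {"xyz": [-0.0005, -0.004, 0.1], "angular": [0, 0, 0]}
    - {"xyz": [-0.0005, -0.004, 0.1], "angular": [0, 0, 0]}
    - {"xyz": [-0.0005, -0.004, 0.1], "angular": [0, 0, 0]}

```text
clock: 11.25
position: [0.629, -0.0587, 0.1385]
ee_rot: [-0.003, 1.0, 0.0, 0.001]
ft_force: [0.5, -0.4, 0.6]
grip_width: 0.503
grasp_force: 0.0
```

Call:
carry_out:
  motion:
    - {"xyz": [0, 0, 0], "angular": [0, 0, 0]}
    - {"xyz": [0, 0, 0], "angular": [0, 0, 0]}
    - {"xyz": [0, 0, 0], "angular": [0, 0, 0]}
    - {"xyz": [0, 0, 0], "angular": [0, 0, 0]}
    - {"xyz": [0, 0, 0], "angular": [0, 0, 0]}
    - {"xyz": [0, 0, 0], "angular": [0, 0, 0]}
    - {"xyz": [0, 0, 0], "angular": [0, 0, 0]}
    - {"xyz": [0, 0, 0], "angular": [0, 0, 0]}
  hand: 0

```text
clock: 12.05
position: [0.6288, -0.0586, 0.1379]
ee_rot: [-0.003, 1.0, 0.0, 0.001]
ft_force: [-0.4, 0.7, 5.7]
grip_width: 0.155
grasp_force: 49.0
```

Call:
carry_out:
  motion:
    - {"xyz": [0, 0, -0.015], "angular": [0, 0, 0]}
    - {"xyz": [0, 0, -0.03], "angular": [0, 0, 0]}
    - {"xyz": [0, 0, -0.05], "angular": [0, 0, 0]}
    - {"xyz": [0, 0, -0.07], "angular": [0, 0, 0]}
    - {"xyz": [0, 0, -0.09], "angular": [0, 0, 0]}
    - {"xyz": [0, 0, -0.11], "angular": [0, 0, 0]}
    - {"xyz": [0, 0, -0.13], "angular": [0, 0, 0]}
    - {"xyz": [0, 0, -0.15], "angular": [0, 0, 0]}
    - {"xyz": [0, 0, -0.15], "angular": [0, 0, 0]}
    - {"xyz": [0, 0, -0.15], "angular": [0, 0, 0]}

```text
clock: 13.05
position: [0.6284, -0.0588, 0.2879]
ee_rot: [-0.003, 1.0, 0.0, 0.001]
ft_force: [-0.7, -0.0, -0.2]
grip_width: 0.155
grasp_force: 51.6
```

```bash
cat > binp.py <<'E'
from h import *
def blob(c,lo,hi):
    h=cv2.cvtColor(c['img'],cv2.COLOR_RGB2HSV); m=cv2.inRange(h,np.array(lo,np.uint8),np.array(hi,np.uint8))
    k,l,s,ce=cv2.connectedComponentsWithStats(m); i=1+np.argmax(s[1:,4])
    p=np.argwhere(l==i)[:,::-1].astype(np.float32); return cv2.minAreaRect(p),s[i,4]
def where():
    t=camera('top')
    print('bin',blob(t,(105,120,30),(130,255,255)),'tray',blob(t,(8,150,120),(18,255,255))); return t
E
python3 - <<'E'
from binp import *
st(); go(.40,-.305,.30,-1.64); where()
t={'img':cv2.imread('pics/top0.png')[:,:,::-1].copy()}
print('start bin',blob(t,(105,120,30),(130,255,255)),'tray',blob(t,(8,150,120),(18,255,255)))
E
```

```text
13.05 [ 0.6284 -0.0588  0.2879] [-0.003  1.     0.     0.001] J [-0.32  0.34  0.45  1.38 -0.15  1.46  1.7 ] F [-0.7 -0.  -0.2] w 0.155 51.6
shift [ 0.23   -0.2447 -0.0124] rot [ 0.1  0.  94.4]
bin (((444.5, 266.0), (54.0, 73.0), 90.0), np.int32(2591)) tray (((232.47659301757812, 270.77459716796875), (68.624267578125, 43.26911544799805), 4.864514350891113), np.int32(2814))
start bin (((444.5, 266.0), (54.0, 73.0), 90.0), np.int32(2963)) tray (((222.29324340820312, 270.92919921875), (68.624267578125, 43.26911544799805), 4.864514350891113), np.int32(2836))
```

The tray has been nudged about 10 px; the bin hasn't moved. I carry brush 1 to the bin.

Call:
carry_out:
  motion:
    - {"xyz": [0.015, -0.02, -0.01], "angular": [0, 0, 8]}
    - {"xyz": [0.03, -0.04, -0.015], "angular": [0, 0, 16]}
    - {"xyz": [0.05, -0.06, -0.015], "angular": [0, 0, 24]}
    - {"xyz": [0.07, -0.085, -0.015], "angular": [0, 0, 32]}
    - {"xyz": [0.09, -0.11, -0.015], "angular": [0, 0, 40]}
    - {"xyz": [0.11, -0.13, -0.015], "angular": [0, 0, 48]}
    - {"xyz": [0.13, -0.155, -0.015], "angular": [0, 0, 56]}
    - {"xyz": [0.15, -0.18, -0.015], "angular": [0, 0, 64]}
    - {"xyz": [0.17, -0.205, -0.015], "angular": [0, 0, 72]}
    - {"xyz": [0.185, -0.23, -0.015], "angular": [0, 0, 80]}
    - {"xyz": [0.2, -0.247, -0.015], "angular": [0, 0, 88]}
    - {"xyz": [0.2, -0.247, -0.015], "angular": [0, 0, 94]}

```text
clock: 14.3
position: [0.4271, -0.3099, 0.3017]
ee_rot: [0.733, 0.68, -0.0, -0.0]
ft_force: [-0.2, 0.4, -0.3]
grip_width: 0.152
grasp_force: 51.8
```

Call:
carry_out:
  motion:
    - {"xyz": [0, 0, 0], "angular": [0, -8, 0]}
    - {"xyz": [0, 0, 0], "angular": [0, -16, 0]}
    - {"xyz": [0, 0, 0], "angular": [0, -24, 0]}
    - {"xyz": [0, 0, 0.02], "angular": [0, -32, 0]}
    - {"xyz": [0, 0, 0.04], "angular": [0, -40, 0]}
    - {"xyz": [0, 0, 0.07], "angular": [0, -40, 0]}
    - {"xyz": [0, 0, 0.1], "angular": [0, -40, 0]}
    - {"xyz": [0, 0, 0.12], "angular": [0, -40, 0]}
    - {"xyz": [0, 0, 0.14], "angular": [0, -40, 0]}
    - {"xyz": [0, 0, 0.155], "angular": [0, -40, 0]}
    - {"xyz": [0, 0, 0.165], "angular": [0, -40, 0]}
    - {"xyz": [0, 0, 0.165], "angular": [0, -40, 0]}

```text
clock: 15.5
position: [0.4291, -0.3069, 0.136]
ee_rot: [0.685, 0.644, -0.25, 0.233]
ft_force: [1.2, 1.1, 0.4]
grip_width: 0.154
grasp_force: 51.8
```

```bash
python3 - <<'E'
from binp import *
st(); where(); go(.43,-.305,.12,-1.64,-40)
E
```

```text
15.5 [ 0.4291 -0.3069  0.136 ] [ 0.685  0.644 -0.25   0.233] J [-0.4   0.15  0.53  2.12  0.76  1.01 -0.4 ] F [1.2 1.1 0.4] w 0.154 51.8
bin (((19.5, 392.5), (57.0, 39.0), 90.0), np.int32(2009)) tray (((238.6687469482422, 270.6419982910156), (68.47586822509766, 43.26911544799805), 4.864514350891113), np.int32(2690))
shift [0.0124 0.0003 0.0116] rot [0.2 0.  0.3]
```

Call:
carry_out:
  motion:
    - {"xyz": [0, 0, 0], "angular": [0, 0, 0]}
    - {"xyz": [0, 0, 0], "angular": [0, 0, 0]}
    - {"xyz": [0, 0, 0], "angular": [0, 0, 0]}
    - {"xyz": [0, 0, 0], "angular": [0, 0, 0]}
    - {"xyz": [0, 0, -0.03], "angular": [0, 0, 0]}
    - {"xyz": [0, 0, -0.07], "angular": [0, 0, 0]}
    - {"xyz": [0, 0, -0.1], "angular": [0, 8, 0]}
    - {"xyz": [0, 0, -0.13], "angular": [0, 16, 0]}
    - {"xyz": [0, 0, -0.15], "angular": [0, 24, 0]}
    - {"xyz": [0, 0, -0.15], "angular": [0, 32, 0]}
    - {"xyz": [0, 0, -0.15], "angular": [0, 40, 0]}
    - {"xyz": [0, 0, -0.15], "angular": [0, 40, 0]}
  hand: 0.5

```text
clock: 16.75
position: [0.4354, -0.2142, 0.2532]
ee_rot: [0.731, 0.682, 0.002, -0.0]
ft_force: [-1.3, -0.9, -0.5]
grip_width: 0.498
grasp_force: 0.0
```

```bash
python3 - <<'E'
from binp import *
st(); where(); go(.70,-.127,.23,0);
E
```

```text
16.75 [ 0.4354 -0.2142  0.2532] [ 0.731  0.682  0.002 -0.   ] J [-0.35 -0.03  0.71  1.82  0.01  1.34  0.29] F [-1.3 -0.9 -0.5] w 0.498 0.0
bin (((19.5, 392.5), (57.0, 39.0), 90.0), np.int32(2009)) tray (((238.6687469482422, 270.6419982910156), (68.47586822509766, 43.26911544799805), 4.864514350891113), np.int32(2728))
shift [0.1037 0.2581 0.0226] rot [  0.    0.  -93.9]
```

Call:
carry_out:
  motion:
    - {"xyz": [0.02, 0.05, 0], "angular": [0, 0, -3.9]}
    - {"xyz": [0.04, 0.1, 0], "angular": [0, 0, -3.9]}
    - {"xyz": [0.06, 0.15, 0], "angular": [0, 0, -3.9]}
    - {"xyz": [0.08, 0.2, 0], "angular": [0, 0, -3.9]}
    - {"xyz": [0.1, 0.25, 0], "angular": [0, 0, -3.9]}
    - {"xyz": [0.104, 0.268, 0], "angular": [0, 0, -3.9]}
    - {"xyz": [0.104, 0.268, 0], "angular": [0, 0, -3.9]}
    - {"xyz": [0.104, 0.268, 0], "angular": [0, 0, -3.9]}
    - {"xyz": [0.104, 0.268, 0.03], "angular": [0, 0, -3.9]}
    - {"xyz": [0.104, 0.268, 0.05], "angular": [0, 0, -3.9]}
    - {"xyz": [0.104, 0.268, 0.06], "angular": [0, 0, -3.9]}
    - {"xyz": [0.104, 0.268, 0.06], "angular": [0, 0, -3.9]}
  hand: 0

```text
clock: 18.0
position: [0.7089, -0.1236, 0.1914]
ee_rot: [0.705, 0.709, -0.0, -0.001]
ft_force: [-0.5, -0.1, -0.7]
grip_width: -0.007
grasp_force: 0.0
```

```bash
python3 - <<'E'
from binp import *
st(); go(.71,-.127,.14,-1.571)
t=where(); s=shot('side')
c=np.zeros((400,800,3),np.uint8);c[:,:398]=cv2.resize(t['img'][140:340,180:379],(398,400));c[:,402:800]=cv2.resize(s['img'][120:280,300:459],(398,400))
c[300:400,:130]=cv2.resize(t['img'][230:310,390:494],(130,100))
cv2.imwrite('pics/i.png',c[:,:,::-1])
E
```

```text
18.0 [ 0.7089 -0.1236  0.1914] [ 0.705  0.709 -0.    -0.001] J [-0.28  0.63  0.63  1.25 -0.36  1.38  0.33] F [-0.5 -0.1 -0.7] w -0.007 0.0
shift [-0.0034  0.0012  0.0514] rot [-0.1 -0.   0.3]
bin (((444.5, 266.0), (54.0, 73.0), 90.0), np.int32(2319)) tray (((238.6551971435547, 270.637939453125), (68.51252746582031, 43.183650970458984), 4.763641834259033), np.int32(2583))
```

View pics/i.png

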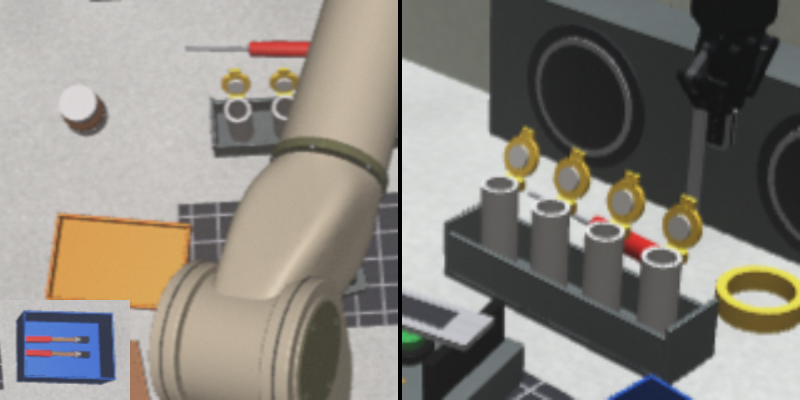

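Both brushes lie in the bin (inset at (55,345)). The closed fingers stand behind cap 0 (right panel, tip at (718,145); cap at (682,222)). Next I swing cap 0 down.

Call:
carry_out:
  motion:
    - {"xyz": [-0.003, 0, 0.03], "angular": [0, 0, 0]}
    - {"xyz": [-0.003, 0, 0.05], "angular": [0, 0, 0]}
    - {"xyz": [-0.003, 0, 0.05], "angular": [0, 0, 0]}
    - {"xyz": [-0.003, -0.015, 0.05], "angular": [0, 0, 0]}
    - {"xyz": [-0.003, -0.03, 0.05], "angular": [0, 0, 0]}
    - {"xyz": [-0.003, -0.045, 0.05], "angular": [0, 0, 0]}
    - {"xyz": [-0.003, -0.06, 0.05], "angular": [0, 0, 0]}
    - {"xyz": [-0.003, -0.07, 0.05], "angular": [0, 0, 0]}
    - {"xyz": [-0.003, -0.075, 0.055], "angular": [0, 0, 0]}
    - {"xyz": [-0.003, -0.078, 0.06], "angular": [0, 0, 0]}
    - {"xyz": [-0.003, -0.08, 0.066], "angular": [0, 0, 0]}
    - {"xyz": [-0.003, -0.08, 0.066], "angular": [0, 0, 0]}

```text
clock: 19.3
position: [0.6296, -0.127, 0.1249]
ee_rot: [0.705, 0.709, -0.001, -0.001]
ft_force: [-0.1, 0.2, -1.3]
grip_width: -0.001
grasp_force: 0.0
```

Call:
carry_out:
  motion:
    - {"xyz": [0, 0, 0.003], "angular": [0, 0, 0]}
    - {"xyz": [0, 0, 0.005], "angular": [0, 0, 0]}
    - {"xyz": [0, 0, 0.007], "angular": [0, 0, 0]}
    - {"xyz": [0, 0, 0.007], "angular": [0, 0, 0]}
    - {"xyz": [0, 0, 0.007], "angular": [0, 0, 0]}

```text
clock: 19.8
position: [0.6302, -0.1272, 0.119]
ee_rot: [0.705, 0.709, -0.0, -0.0]
ft_force: [-0.1, -0.5, 0.5]
grip_width: 0.001
grasp_force: 0.0
```

Call:
carry_out:
  motion:
    - {"xyz": [0, 0, 0.002], "angular": [0, 0, 0]}
    - {"xyz": [0, 0, 0.004], "angular": [0, 0, 0]}
    - {"xyz": [0, 0, 0.004], "angular": [0, 0, 0]}
    - {"xyz": [0, 0, 0.004], "angular": [0, 0, 0]}

```text
clock: 20.2
position: [0.6303, -0.1273, 0.1161]
ee_rot: [0.705, 0.709, 0.0, 0.0]
ft_force: [-4.3, 2.0, 9.7]
grip_width: -0.0
grasp_force: 4.7
```

Call:
carry_out:
  motion:
    - {"xyz": [0, 0, 0.0015], "angular": [0, 0, 0]}
    - {"xyz": [0, 0, 0.003], "angular": [0, 0, 0]}
    - {"xyz": [0, 0, 0.003], "angular": [0, 0, 0]}
    - {"xyz": [0, 0, 0.003], "angular": [0, 0, 0]}

```text
clock: 20.6
position: [0.6304, -0.1274, 0.1157]
ee_rot: [0.705, 0.709, 0.001, 0.0]
ft_force: [-13.9, 4.3, 31.1]
grip_width: -0.0
grasp_force: 16.0
```

Cap 0 is shut: contact at z = 0.116 with 31 N. The same cycle for cap 1.

Call:
carry_out:
  motion:
    - {"xyz": [0, 0, -0.03], "angular": [0, 0, 0]}
    - {"xyz": [0, 0, -0.06], "angular": [0, 0, 0]}
    - {"xyz": [0, 0, -0.08], "angular": [0, 0, 0]}
    - {"xyz": [0.01, 0.02, -0.08], "angular": [0, 0, 0]}
    - {"xyz": [0.034, 0.05, -0.08], "angular": [0, 0, 0]}
    - {"xyz": [0.068, 0.08, -0.08], "angular": [0, 0, 0]}
    - {"xyz": [0.068, 0.08, -0.08], "angular": [0, 0, 0]}
    - {"xyz": [0.068, 0.08, -0.08], "angular": [0, 0, 0]}
    - {"xyz": [0.068, 0.08, -0.055], "angular": [0, 0, 0]}
    - {"xyz": [0.068, 0.08, -0.03], "angular": [0, 0, 0]}
    - {"xyz": [0.068, 0.08, -0.03], "angular": [0, 0, 0]}
    - {"xyz": [0.068, 0.08, -0.03], "angular": [0, 0, 0]}

```text
clock: 21.8
position: [0.7094, -0.0598, 0.1428]
ee_rot: [0.706, 0.708, -0.0, 0.0]
ft_force: [-0.1, -0.7, 1.2]
grip_width: -0.001
grasp_force: 0.0
```

Call:
carry_out:
  motion:
    - {"xyz": [0, -0.015, 0], "angular": [0, 0, 0]}
    - {"xyz": [0, -0.03, 0], "angular": [0, 0, 0]}
    - {"xyz": [0, -0.045, 0], "angular": [0, 0, 0]}
    - {"xyz": [0, -0.06, 0], "angular": [0, 0, 0]}
    - {"xyz": [0, -0.07, 0], "angular": [0, 0, 0]}
    - {"xyz": [0, -0.075, 0.005], "angular": [0, 0, 0]}
    - {"xyz": [0, -0.078, 0.01], "angular": [0, 0, 0]}
    - {"xyz": [0, -0.08, 0.016], "angular": [0, 0, 0]}
    - {"xyz": [0, -0.08, 0.02], "angular": [0, 0, 0]}
    - {"xyz": [0, -0.08, 0.024], "angular": [0, 0, 0]}
    - {"xyz": [0, -0.08, 0.026], "angular": [0, 0, 0]}
    - {"xyz": [0, -0.08, 0.026], "angular": [0, 0, 0]}

```text
clock: 23.0
position: [0.6298, -0.0593, 0.1162]
ee_rot: [0.705, 0.709, -0.0, -0.0]
ft_force: [-2.7, 0.8, 4.6]
grip_width: -0.001
grasp_force: 2.1
```

Call:
carry_out:
  motion:
    - {"xyz": [0, 0, 0.001], "angular": [0, 0, 0]}
    - {"xyz": [0, 0, 0.002], "angular": [0, 0, 0]}
    - {"xyz": [0, 0, 0.003], "angular": [0, 0, 0]}
    - {"xyz": [0, 0, 0.003], "angular": [0, 0, 0]}

```text
clock: 23.4
position: [0.63, -0.0593, 0.1158]
ee_rot: [0.705, 0.709, 0.001, -0.0]
ft_force: [-13.3, 1.9, 27.5]
grip_width: -0.003
grasp_force: 13.7
```

Cap 1 is shut. Now cap 2, then cap 3.

Call:
carry_out:
  motion:
    - {"xyz": [0, 0, -0.03], "angular": [0, 0, 0]}
    - {"xyz": [0, 0, -0.06], "angular": [0, 0, 0]}
    - {"xyz": [0, 0, -0.08], "angular": [0, 0, 0]}
    - {"xyz": [0.01, 0.02, -0.08], "angular": [0, 0, 0]}
    - {"xyz": [0.034, 0.05, -0.08], "angular": [0, 0, 0]}
    - {"xyz": [0.068, 0.081, -0.08], "angular": [0, 0, 0]}
    - {"xyz": [0.068, 0.081, -0.08], "angular": [0, 0, 0]}
    - {"xyz": [0.068, 0.081, -0.08], "angular": [0, 0, 0]}
    - {"xyz": [0.068, 0.081, -0.055], "angular": [0, 0, 0]}
    - {"xyz": [0.068, 0.081, -0.03], "angular": [0, 0, 0]}
    - {"xyz": [0.068, 0.081, -0.03], "angular": [0, 0, 0]}
    - {"xyz": [0.068, 0.081, -0.03], "angular": [0, 0, 0]}

```text
clock: 24.6
position: [0.7102, 0.0082, 0.1437]
ee_rot: [0.706, 0.709, -0.0, 0.0]
ft_force: [0.5, -0.0, 0.3]
grip_width: -0.002
grasp_force: 0.0
```

Call:
carry_out:
  motion:
    - {"xyz": [0, -0.015, 0], "angular": [0, 0, 0]}
    - {"xyz": [0, -0.03, 0], "angular": [0, 0, 0]}
    - {"xyz": [0, -0.045, 0], "angular": [0, 0, 0]}
    - {"xyz": [0, -0.06, 0], "angular": [0, 0, 0]}
    - {"xyz": [0, -0.07, 0], "angular": [0, 0, 0]}
    - {"xyz": [0, -0.075, 0.005], "angular": [0, 0, 0]}
    - {"xyz": [0, -0.078, 0.01], "angular": [0, 0, 0]}
    - {"xyz": [0, -0.08, 0.016], "angular": [0, 0, 0]}
    - {"xyz": [0, -0.08, 0.02], "angular": [0, 0, 0]}
    - {"xyz": [0, -0.08, 0.024], "angular": [0, 0, 0]}
    - {"xyz": [0, -0.08, 0.026], "angular": [0, 0, 0]}
    - {"xyz": [0, -0.08, 0.026], "angular": [0, 0, 0]}

```text
clock: 25.8
position: [0.6304, 0.0087, 0.1167]
ee_rot: [0.705, 0.709, -0.0, -0.0]
ft_force: [-0.4, 0.7, 0.7]
grip_width: -0.0
grasp_force: 0.0
```

Call:
carry_out:
  motion:
    - {"xyz": [0, 0, 0.001], "angular": [0, 0, 0]}
    - {"xyz": [0, 0, 0.002], "angular": [0, 0, 0]}
    - {"xyz": [0, 0, 0.003], "angular": [0, 0, 0]}
    - {"xyz": [0, 0, 0.003], "angular": [0, 0, 0]}

```text
clock: 26.2
position: [0.6307, 0.0087, 0.116]
ee_rot: [0.705, 0.709, 0.001, -0.0]
ft_force: [-7.2, 0.9, 15.8]
grip_width: 0.003
grasp_force: 7.9
```

Call:
carry_out:
  motion:
    - {"xyz": [0, 0, 0.001], "angular": [0, 0, 0]}
    - {"xyz": [0, 0, 0.002], "angular": [0, 0, 0]}
    - {"xyz": [0, 0, 0.002], "angular": [0, 0, 0]}

```text
clock: 26.5
position: [0.6308, 0.0087, 0.1157]
ee_rot: [0.705, 0.709, 0.001, -0.0]
ft_force: [-14.3, 0.5, 32.3]
grip_width: -0.0
grasp_force: 15.7
```

Call:
carry_out:
  motion:
    - {"xyz": [0, 0, -0.03], "angular": [0, 0, 0]}
    - {"xyz": [0, 0, -0.06], "angular": [0, 0, 0]}
    - {"xyz": [0, 0, -0.08], "angular": [0, 0, 0]}
    - {"xyz": [0.01, 0.02, -0.08], "angular": [0, 0, 0]}
    - {"xyz": [0.034, 0.05, -0.08], "angular": [0, 0, 0]}
    - {"xyz": [0.068, 0.08, -0.08], "angular": [0, 0, 0]}
    - {"xyz": [0.068, 0.08, -0.08], "angular": [0, 0, 0]}
    - {"xyz": [0.068, 0.08, -0.08], "angular": [0, 0, 0]}
    - {"xyz": [0.068, 0.08, -0.055], "angular": [0, 0, 0]}
    - {"xyz": [0.068, 0.08, -0.03], "angular": [0, 0, 0]}
    - {"xyz": [0.068, 0.08, -0.03], "angular": [0, 0, 0]}
    - {"xyz": [0.068, 0.08, -0.03], "angular": [0, 0, 0]}

```text
clock: 27.7
position: [0.7099, 0.0763, 0.1429]
ee_rot: [0.706, 0.709, -0.0, 0.0]
ft_force: [0.8, 0.9, 0.5]
grip_width: -0.001
grasp_force: 0.0
```

Call:
carry_out:
  motion:
    - {"xyz": [0, -0.015, 0], "angular": [0, 0, 0]}
    - {"xyz": [0, -0.03, 0], "angular": [0, 0, 0]}
    - {"xyz": [0, -0.045, 0], "angular": [0, 0, 0]}
    - {"xyz": [0, -0.06, 0], "angular": [0, 0, 0]}
    - {"xyz": [0, -0.07, 0], "angular": [0, 0, 0]}
    - {"xyz": [0, -0.075, 0.005], "angular": [0, 0, 0]}
    - {"xyz": [0, -0.078, 0.01], "angular": [0, 0, 0]}
    - {"xyz": [0, -0.08, 0.016], "angular": [0, 0, 0]}
    - {"xyz": [0, -0.08, 0.02], "angular": [0, 0, 0]}
    - {"xyz": [0, -0.08, 0.024], "angular": [0, 0, 0]}
    - {"xyz": [0, -0.08, 0.026], "angular": [0, 0, 0]}
    - {"xyz": [0, -0.08, 0.026], "angular": [0, 0, 0]}

```text
clock: 28.9
position: [0.6302, 0.0767, 0.1162]
ee_rot: [0.705, 0.709, -0.0, -0.0]
ft_force: [-2.6, 0.0, 4.9]
grip_width: -0.002
grasp_force: 2.0
```

Call:
carry_out:
  motion:
    - {"xyz": [0, 0, 0.001], "angular": [0, 0, 0]}
    - {"xyz": [0, 0, 0.002], "angular": [0, 0, 0]}
    - {"xyz": [0, 0, 0.003], "angular": [0, 0, 0]}
    - {"xyz": [0, 0, 0.003], "angular": [0, 0, 0]}

```text
clock: 29.3
position: [0.6303, 0.0767, 0.1158]
ee_rot: [0.705, 0.709, 0.001, -0.0]
ft_force: [-13.7, -0.8, 27.0]
grip_width: -0.002
grasp_force: 13.5
```

All four caps are shut. Now the plate.

Call:
carry_out:
  motion:
    - {"xyz": [0, 0, -0.03], "angular": [0, 0, 0]}
    - {"xyz": [0, 0, -0.06], "angular": [0, 0, 0]}
    - {"xyz": [0, 0, -0.09], "angular": [0, 0, 0]}
    - {"xyz": [-0.015, -0.04, -0.09], "angular": [0, 0, -4]}
    - {"xyz": [-0.03, -0.08, -0.09], "angular": [0, 0, -8]}
    - {"xyz": [-0.05, -0.12, -0.09], "angular": [0, 0, -12.5]}
    - {"xyz": [-0.065, -0.16, -0.09], "angular": [0, 0, -12.5]}
    - {"xyz": [-0.08, -0.2, -0.09], "angular": [0, 0, -12.5]}
    - {"xyz": [-0.08, -0.21, -0.09], "angular": [0, 0, -12.5]}
    - {"xyz": [-0.08, -0.21, -0.09], "angular": [0, 0, -12.5]}
    - {"xyz": [-0.08, -0.21, -0.09], "angular": [0, 0, -12.5]}
    - {"xyz": [-0.08, -0.21, -0.09], "angular": [0, 0, -12.5]}
  hand: 0.9

```text
clock: 30.5
position: [0.4215, -0.0041, 0.2031]
ee_rot: [0.624, 0.782, -0.0, 0.0]
ft_force: [0.3, 0.6, 0.1]
grip_width: 0.899
grasp_force: 0.0
```

```bash
python3 - <<'E'
from binp import *
st(); go(.4195,-.005,.072,-1.352)
E
```

```text
30.5 [ 0.4215 -0.0041  0.2031] [ 0.624  0.782 -0.     0.   ] J [-0.77 -0.17  0.62  2.03  0.1   1.26  0.03] F [0.3 0.6 0.1] w 0.899 0.0
shift [-0.0004 -0.0021  0.1311] rot [-0.   0.1  0.3]
```

Call:
carry_out:
  motion:
    - {"xyz": [0, -0.002, 0.03], "angular": [0, 0, 0.3]}
    - {"xyz": [0, -0.002, 0.06], "angular": [0, 0, 0.3]}
    - {"xyz": [0, -0.002, 0.09], "angular": [0, 0, 0.3]}
    - {"xyz": [0, -0.002, 0.11], "angular": [0, 0, 0.3]}
    - {"xyz": [0, -0.002, 0.12], "angular": [0, 0, 0.3]}
    - {"xyz": [0, -0.002, 0.129], "angular": [0, 0, 0.3]}
    - {"xyz": [0, -0.002, 0.129], "angular": [0, 0, 0.3]}
    - {"xyz": [0, -0.002, 0.129], "angular": [0, 0, 0.3]}

```text
clock: 31.3
position: [0.4191, -0.0047, 0.0746]
ee_rot: [0.626, 0.78, 0.0, 0.0]
ft_force: [-0.3, 0.8, 0.6]
grip_width: 0.899
grasp_force: 0.0
```

Call:
carry_out:
  motion:
    - {"xyz": [0, 0, 0], "angular": [0, 0, 0]}
    - {"xyz": [0, 0, 0], "angular": [0, 0, 0]}
    - {"xyz": [0, 0, 0], "angular": [0, 0, 0]}
    - {"xyz": [0, 0, 0], "angular": [0, 0, 0]}
    - {"xyz": [0, 0, 0], "angular": [0, 0, 0]}
    - {"xyz": [0, 0, 0], "angular": [0, 0, 0]}
    - {"xyz": [0, 0, 0], "angular": [0, 0, 0]}
  hand: 0
  grip_force: 60

```text
clock: 32.0
position: [0.4191, -0.0046, 0.075]
ee_rot: [0.626, 0.78, 0.001, 0.0]
ft_force: [-3.0, -0.3, 8.6]
grip_width: 0.569
grasp_force: 61.0
```

Call:
carry_out:
  motion:
    - {"xyz": [0, 0, -0.01], "angular": [0, 0, 0]}
    - {"xyz": [0, 0, -0.02], "angular": [0, 0, 0]}
    - {"xyz": [0, 0, -0.03], "angular": [0, 0, 0]}
    - {"xyz": [0, 0, -0.05], "angular": [0, 0, 0]}
    - {"xyz": [0, 0, -0.07], "angular": [0, 0, 0]}
    - {"xyz": [0, 0, -0.08], "angular": [0, 0, 0]}
    - {"xyz": [0, 0, -0.08], "angular": [0, 0, 0]}
    - {"xyz": [0, 0, -0.08], "angular": [0, 0, 0]}

```text
clock: 32.8
position: [0.4183, -0.0047, 0.1537]
ee_rot: [0.626, 0.78, 0.0, -0.0]
ft_force: [-0.7, 0.4, -1.4]
grip_width: 0.573
grasp_force: 62.8
```

```bash
python3 - <<'E'
from binp import *
st(); t=where()
(c,_,a),_=blob(t,(8,150,120),(18,255,255))
t0={**t,'img':cv2.imread('pics/top0.png')[:,:,::-1].copy()};(c0,_,a0),_=blob(t0,(8,150,120),(18,255,255))
p,p0=atz(t,*c,.01),atz(t,*c0,.01);print(p,p0,p-p0,a-a0, 'new tray',np.array([.4362,.3125,0])+p-p0)
s=shot('side')
m=np.zeros((400,800,3),np.uint8);m[:,:398]=cv2.resize(t['img'][160:340,170:349],(398,400));m[:,402:800]=cv2.resize(s['img'][130:310,180:359],(398,400))
cv2.imwrite('pics/j.png',m[:,:,::-1])
E
```

```text
32.8 [ 0.4183 -0.0047  0.1537] [ 0.626  0.78   0.    -0.   ] J [-0.77 -0.12  0.65  2.1   0.08  1.14  0.05] F [-0.7  0.4 -1.4] w 0.573 62.8
bin (((444.5, 266.0), (54.0, 73.0), 90.0), np.int32(2368)) tray (((238.61595153808594, 270.63751220703125), (68.53946685791016, 43.26911544799805), 4.864514350891113), np.int32(2759))
[0.43583333 0.26953009 0.01      ] [0.43772381 0.31794566 0.01      ] [-0.00189049 -0.04841557  0.        ] 0.0 new tray [0.43430951 0.26408443 0.        ]
```

View pics/j.png

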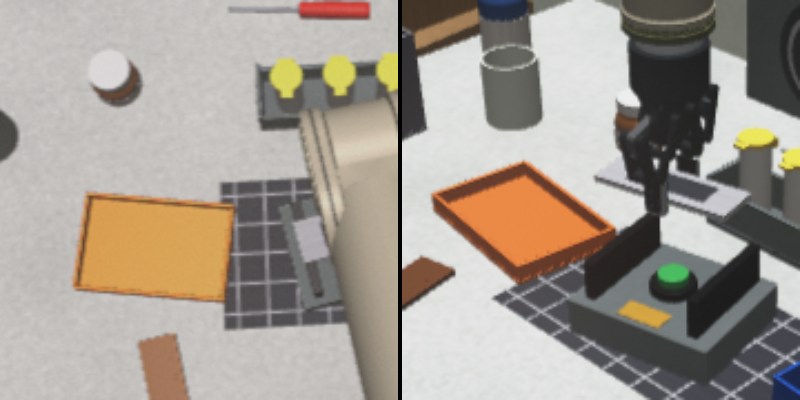

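The plate is held level above the ribs (right panel, (672,190)), and the caps in view are shut. The tray corners in the left panel are (88,193), (235,204), (226,300) and (75,288).

```bash
python3 - <<'E'
from binp import *
t=camera('top')
Q=np.array([atz(t,170+x/2.2235,160+y/2.2222,.025) for x,y in((88,193),(235,204),(226,300),(75,288))])
c=Q.mean(0); d=(Q[0]-Q[1])+(Q[3]-Q[2]); yaw=np.arctan2(-d[0],d[1]); d2=(Q[0]-Q[3])+(Q[1]-Q[2]); yaw2=np.arctan2(d2[1],d2[0])
print(Q,c,yaw,yaw2); y=(yaw+yaw2)/2
st(); go(c[0],c[1],.12,-1.571+y); go(c[0],c[1],0.004,-1.571+y)
E
```

```text
[[0.50963657 0.35185027 0.025     ]
 [0.4833846  0.15623322 0.025     ]
 [0.35638018 0.17205125 0.025     ]
 [0.38326412 0.36874655 0.025     ]] [0.43316637 0.26222032 0.025     ] -0.13462365907297721 -0.1284028731612246
32.95 [ 0.418  -0.0049  0.1533] [ 0.626  0.78  -0.001 -0.   ] J [-0.77 -0.12  0.65  2.1   0.08  1.14  0.05] F [ 0.3  0.6 -1.1] w 0.568 62.8
shift [0.2575 0.0727 0.0331] rot [-0.1  0.  20. ]
shift [0.2575 0.0729 0.1491] rot [-0.1  0.  20. ]
```

Call:
carry_out:
  motion:
    - {"xyz": [0.03, 0.008, 0], "angular": [0, 0, 3]}
    - {"xyz": [0.06, 0.016, 0], "angular": [0, 0, 5]}
    - {"xyz": [0.09, 0.025, 0], "angular": [0, 0, 8]}
    - {"xyz": [0.12, 0.033, 0], "angular": [0, 0, 11]}
    - {"xyz": [0.15, 0.042, 0], "angular": [0, 0, 14]}
    - {"xyz": [0.18, 0.05, 0], "angular": [0, 0, 17]}
    - {"xyz": [0.21, 0.059, 0], "angular": [0, 0, 20]}
    - {"xyz": [0.24, 0.068, 0], "angular": [0, 0, 20]}
    - {"xyz": [0.2575, 0.073, 0], "angular": [0, 0, 20]}
    - {"xyz": [0.2575, 0.073, 0.03], "angular": [0, 0, 20]}
    - {"xyz": [0.2575, 0.073, 0.05], "angular": [0, 0, 20]}
    - {"xyz": [0.2575, 0.073, 0.06], "angular": [0, 0, 20]}

```text
clock: 34.15
position: [0.4332, 0.2612, 0.0919]
ee_rot: [0.752, 0.659, -0.002, 0.0]
ft_force: [-0.0, -0.5, -1.2]
grip_width: 0.564
grasp_force: 62.7
```

```bash
python3 - <<'E'
from binp import *
st(); go(.434,.263,.004,-1.702)
E
```

```text
34.15 [0.4332 0.2612 0.0919] [ 0.752  0.659 -0.002  0.   ] J [-0.99  0.21  0.39  1.95 -0.09  1.01 -0.68] F [-0.  -0.5 -1.2] w 0.564 62.7
shift [0.0022 0.0008 0.0879] rot [-0.1  0.2  0. ]
```

Call:
carry_out:
  motion:
    - {"xyz": [0.001, 0.001, 0.02], "angular": [0, 0, 0]}
    - {"xyz": [0.001, 0.001, 0.04], "angular": [0, 0, 0]}
    - {"xyz": [0.001, 0.001, 0.06], "angular": [0, 0, 0]}
    - {"xyz": [0.001, 0.001, 0.075], "angular": [0, 0, 0]}
    - {"xyz": [0.001, 0.001, 0.083], "angular": [0, 0, 0]}
    - {"xyz": [0.001, 0.001, 0.085], "angular": [0, 0, 0]}
    - {"xyz": [0.001, 0.001, 0.085], "angular": [0, 0, 0]}
    - {"xyz": [0.001, 0.001, 0.085], "angular": [0, 0, 0]}

```text
clock: 34.95
position: [0.4357, 0.2636, 0.0099]
ee_rot: [0.752, 0.659, 0.001, -0.0]
ft_force: [0.1, -0.1, -1.3]
grip_width: 0.567
grasp_force: 62.8
```

Call:
carry_out:
  motion:
    - {"xyz": [0, 0, 0.001], "angular": [0, 0, 0]}
    - {"xyz": [0, 0, 0.003], "angular": [0, 0, 0]}
    - {"xyz": [0, 0, 0.003], "angular": [0, 0, 0]}
    - {"xyz": [0, 0, 0.003], "angular": [0, 0, 0]}

```text
clock: 35.35
position: [0.4352, 0.2633, 0.0062]
ee_rot: [0.752, 0.659, 0.0, -0.0]
ft_force: [-0.2, 0.4, -1.6]
grip_width: 0.571
grasp_force: 62.8
```

Call:
carry_out:
  motion:
    - {"xyz": [0, 0, 0.002], "angular": [0, 0, 0]}
    - {"xyz": [0, 0, 0.004], "angular": [0, 0, 0]}
    - {"xyz": [0, 0, 0.004], "angular": [0, 0, 0]}
    - {"xyz": [0, 0, 0.004], "angular": [0, 0, 0]}

```text
clock: 35.75
position: [0.4353, 0.2634, 0.0024]
ee_rot: [0.752, 0.659, 0.0, -0.0]
ft_force: [-1.6, -0.6, 5.0]
grip_width: 0.57
grasp_force: 67.2
```

Call:
carry_out:
  motion:
    - {"xyz": [0, 0, 0.001], "angular": [0, 0, 0]}
    - {"xyz": [0, 0, 0.002], "angular": [0, 0, 0]}
    - {"xyz": [0, 0, 0.002], "angular": [0, 0, 0]}

```text
clock: 36.05
position: [0.4354, 0.2635, 0.0023]
ee_rot: [0.752, 0.659, 0.0, -0.001]
ft_force: [-12.3, -7.8, 35.4]
grip_width: 0.574
grasp_force: 83.3
```

The fingertips touch the tray floor. Ease off 2 mm, then release.

Call:
carry_out:
  motion:
    - {"xyz": [0, 0, -0.0025], "angular": [0, 0, 0]}
    - {"xyz": [0, 0, -0.0025], "angular": [0, 0, 0]}
    - {"xyz": [0, 0, -0.0025], "angular": [0, 0, 0]}

```text
clock: 36.35
position: [0.4352, 0.2633, 0.0025]
ee_rot: [0.752, 0.659, 0.0, -0.0]
ft_force: [-0.6, -0.8, 2.3]
grip_width: 0.573
grasp_force: 65.1
```

Call:
carry_out:
  motion:
    - {"xyz": [0, 0, 0], "angular": [0, 0, 0]}
    - {"xyz": [0, 0, 0], "angular": [0, 0, 0]}
    - {"xyz": [0, 0, 0], "angular": [0, 0, 0]}
    - {"xyz": [0, 0, 0], "angular": [0, 0, 0]}
    - {"xyz": [0, 0, 0], "angular": [0, 0, 0]}
    - {"xyz": [0, 0, -0.03], "angular": [0, 0, 0]}
    - {"xyz": [0, 0, -0.07], "angular": [0, 0, 0]}
    - {"xyz": [0, 0, -0.12], "angular": [0, 0, 0]}
    - {"xyz": [0, 0, -0.16], "angular": [0, 0, 0]}
    - {"xyz": [0, 0, -0.17], "angular": [0, 0, 0]}
    - {"xyz": [0, 0, -0.17], "angular": [0, 0, 0]}
  hand: 0.76

```text
clock: 37.45
position: [0.4359, 0.2639, 0.1741]
ee_rot: [0.752, 0.659, 0.002, -0.0]
ft_force: [-0.2, -1.2, -0.6]
grip_width: 0.762
grasp_force: 0.0
```

```bash
python3 - <<'E'
from binp import *
st()
# button position: green blob in both views
t,s=camera('top'),camera('side')
for c in(t,s): 
    (p,sz,_),n=blob(c,(45,80,60),(80,255,255)); print(p,sz,n); c['p']=p
b=tri(t,t['p'],s,s['p']);print('button',b); go(b[0][0],b[0][1],.2,-1.571)
E
```

```text
37.45 [0.4359 0.2639 0.1741] [ 0.752  0.659  0.002 -0.   ] J [-1.01  0.11  0.41  1.86 -0.05  1.17 -0.72] F [-0.2 -1.2 -0.6] w 0.762 0.0
(328.5, 266.5) (11.0, 11.0) 111
(301.5, 254.0) (10.0, 13.0) 133
button (array([0.42449811, 0.00326321, 0.06013682]), np.float64(7.677222510712855e-05))
shift [-0.2589  0.0238 -0.0284] rot [-0.1  0.1 -7.5]
```

Call:
carry_out:
  motion:
    - {"xyz": [-0.04, 0.004, -0.01], "angular": [0, 0, -2]}
    - {"xyz": [-0.08, 0.008, -0.02], "angular": [0, 0, -4]}
    - {"xyz": [-0.12, 0.012, -0.02], "angular": [0, 0, -7]}
    - {"xyz": [-0.16, 0.015, -0.02], "angular": [0, 0, -7.5]}
    - {"xyz": [-0.2, 0.019, -0.02], "angular": [0, 0, -7.5]}
    - {"xyz": [-0.24, 0.022, -0.02], "angular": [0, 0, -7.5]}
    - {"xyz": [-0.259, 0.023, 0], "angular": [0, 0, -7.5]}
    - {"xyz": [-0.259, 0.023, 0.02], "angular": [0, 0, -7.5]}
    - {"xyz": [-0.259, 0.023, 0.04], "angular": [0, 0, -7.5]}
    - {"xyz": [-0.259, 0.023, 0.06], "angular": [0, 0, -7.5]}
    - {"xyz": [-0.259, 0.023, 0.07], "angular": [0, 0, -7.5]}
    - {"xyz": [-0.259, 0.023, 0.07], "angular": [0, 0, -7.5]}
  hand: 0

```text
clock: 38.75
position: [0.4226, 0.0031, 0.1007]
ee_rot: [0.707, 0.707, -0.002, -0.001]
ft_force: [0.1, 0.6, 0.7]
grip_width: -0.001
grasp_force: 0.0
```

```bash
python3 - <<'E'
from binp import *
st(); t=where(); s=shot('side'); go(.4235,.003,.07,-1.571)
m=np.zeros((400,800,3),np.uint8);m[:,:398]=cv2.resize(t['img'][160:340,170:349],(398,400));m[:,402:800]=cv2.resize(s['img'][150:290,180:440][:,:],(398,400))
m[:100,:130]=cv2.resize(t['img'][230:310,390:494],(130,100))
cv2.imwrite('pics/k.png',m[:,:,::-1])
E
```

```text
38.75 [0.4226 0.0031 0.1007] [ 0.707  0.707 -0.002 -0.001] J [-0.78 -0.02  0.67  2.15  0.01  1.01 -0.12] F [0.1 0.6 0.7] w -0.001 0.0
bin (((444.5, 266.0), (54.0, 73.0), 90.0), np.int32(2380)) tray (((238.6551971435547, 270.637939453125), (68.51252746582031, 43.183650970458984), 4.763641834259033), np.int32(1676))
shift [-0.0004 -0.0006  0.0326] rot [-0.  0.  0.]
```

View pics/k.png

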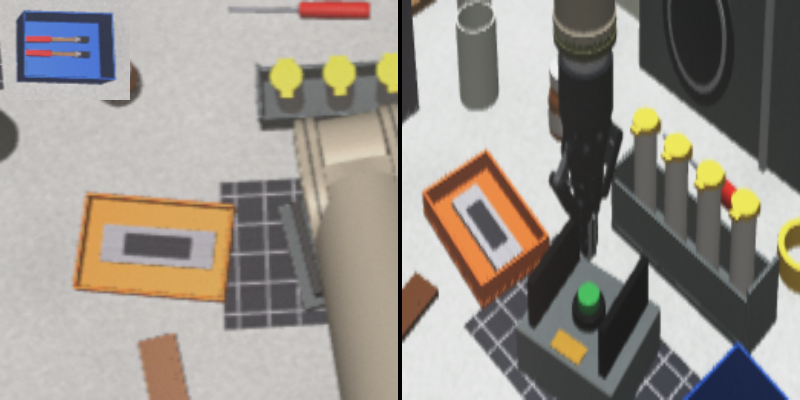

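The plate lies flat in the tray (left panel, (157,246)), all caps are shut and both brushes are in the bin. Time to press the button.

Call:
carry_out:
  motion:
    - {"xyz": [0, -0.001, 0.01], "angular": [0, 0, 0]}
    - {"xyz": [0, -0.001, 0.02], "angular": [0, 0, 0]}
    - {"xyz": [0, -0.001, 0.028], "angular": [0, 0, 0]}
    - {"xyz": [0, -0.001, 0.032], "angular": [0, 0, 0]}
    - {"xyz": [0, -0.001, 0.034], "angular": [0, 0, 0]}
    - {"xyz": [0, -0.001, 0.034], "angular": [0, 0, 0]}
    - {"xyz": [0, -0.001, 0.034], "angular": [0, 0, 0]}

```text
clock: 39.55
position: [0.4234, 0.0035, 0.0688]
ee_rot: [0.707, 0.707, 0.0, 0.0]
ft_force: [-1.0, -0.4, 0.4]
grip_width: 0.002
grasp_force: 0.0
```

Call:
carry_out:
  motion:
    - {"xyz": [0, 0, 0.002], "angular": [0, 0, 0]}
    - {"xyz": [0, 0, 0.004], "angular": [0, 0, 0]}
    - {"xyz": [0, 0, 0.004], "angular": [0, 0, 0]}
    - {"xyz": [0, 0, 0.004], "angular": [0, 0, 0]}

```text
clock: 39.95
position: [0.4235, 0.0036, 0.0648]
ee_rot: [0.707, 0.707, 0.0, 0.0]
ft_force: [1.4, 1.0, 1.7]
grip_width: -0.001
grasp_force: 1.0
```

Call:
carry_out:
  motion:
    - {"xyz": [0, 0, 0.002], "angular": [0, 0, 0]}
    - {"xyz": [0, 0, 0.004], "angular": [0, 0, 0]}
    - {"xyz": [0, 0, 0.004], "angular": [0, 0, 0]}
    - {"xyz": [0, 0, 0.004], "angular": [0, 0, 0]}

```text
clock: 40.35
position: [0.4236, 0.0036, 0.061]
ee_rot: [0.707, 0.707, 0.0, 0.0]
ft_force: [-1.0, 0.6, 10.0]
grip_width: 0.003
grasp_force: 5.2
```

Call:
carry_out:
  motion:
    - {"xyz": [0, 0, 0.001], "angular": [0, 0, 0]}
    - {"xyz": [0, 0, 0.0015], "angular": [0, 0, 0]}
    - {"xyz": [0, 0, 0.0015], "angular": [0, 0, 0]}
    - {"xyz": [0, 0, 0.0015], "angular": [0, 0, 0]}

```text
clock: 40.75
position: [0.4238, 0.0036, 0.0605]
ee_rot: [0.707, 0.707, 0.0, -0.0]
ft_force: [-9.3, -1.2, 32.6]
grip_width: -0.003
grasp_force: 16.0
```

Call:
carry_out:
  motion:
    - {"xyz": [0, 0, -0.01], "angular": [0, 0, 0]}
    - {"xyz": [0, 0, -0.03], "angular": [0, 0, 0]}
    - {"xyz": [0, 0, -0.06], "angular": [0, 0, 0]}
    - {"xyz": [0, 0, -0.09], "angular": [0, 0, 0]}
    - {"xyz": [0, 0, -0.12], "angular": [0, 0, 0]}
    - {"xyz": [0, 0, -0.15], "angular": [0, 0, 0]}
    - {"xyz": [0, 0, -0.15], "angular": [0, 0, 0]}
    - {"xyz": [0, 0, -0.15], "angular": [0, 0, 0]}

```text
clock: 41.55
position: [0.4231, 0.0036, 0.2089]
ee_rot: [0.707, 0.707, 0.0, -0.0]
ft_force: [0.3, -0.3, 0.1]
grip_width: 0.002
grasp_force: 0.0
```

```bash
python3 - <<'E'
from binp import *
st(); where(); s=shot('side'); print(blob(s,(45,80,60),(80,255,255)))
print(hand_in())
E
```

```text
41.55 [0.4231 0.0036 0.2089] [ 0.707  0.707  0.    -0.   ] J [-0.8  -0.17  0.63  2.02  0.11  1.27 -0.21] F [ 0.3 -0.3  0.1] w 0.002 0.0
bin (((444.5, 266.0), (54.0, 73.0), 90.0), np.int32(2301)) tray (((238.61595153808594, 270.63751220703125), (68.53946685791016, 43.26911544799805), 4.864514350891113), np.int32(1663))
(((301.5, 254.0), (10.0, 13.0), 90.0), np.int32(136))
the job is handed in; nothing more can be done
None
```

The job is handed in, with no verdict returned: both brushes (from bottles 1 and 3) are in the blue bin, all four caps are pressed shut, the plate is flat in the orange tray, and the start button was then pressed fully down and released.

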